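# Uncap and refocus the engraver's microscope

## Task

Take the dust cap off the microscope's slanting eyepiece and stand it, rim down and wholly on the round cork mat, without letting it fall. Then turn the focus ring until the fin on the ring points straight at the raised index block on the collar under it, and let go. Do not shift the collar or disturb the other things on the bench.

Things in the scene. Friction and masses are not known exactly. Their poses are not given: they have to be found in the camera images.
- scope: Grey bench microscope, bolted down. Origin on the bench below it; own z up, the eyepiece leans to its own -x, which faces the robot's left and away from it. Eyepiece axis, upwards, in this frame: (-0.573, 0, 0.820), i.e. 35 degrees (0.61 rad) from vertical. Base x -70 to 130, y +-80, 24 mm high; column 50 mm wide, 172 mm high at x 87 to 123 mm.
- ring_foot (a point): Point on the eyepiece axis at the foot of the focus ring, where it meets the collar; at (-20, 0, 150) mm in the scope's frame. Fixed.
- ring_top (a point): Point on the eyepiece axis at the flat top of the focus ring, 44 mm along the axis from ring_foot. Fixed. The axes of this point are the scope's (z vertical).
- focus_ring (a joint): Angle of the focus ring (rad), + counter-clockwise seen looking down on the eyepiece; -3.0 to 1.6; 0 = fin uppermost (scope's +x side). Steel ribbed cylinder 52 mm across, 44 mm high; friction 0.12 N m, stays where left. Starts 1.6 to 3.0 rad clockwise of the mark, so turn it counter-clockwise, with regrasps. Its side is clear for fingers from 11 mm above its foot to its top (once uncapped).
- fin_tip (a point): Outer end of the fin, 52.5 mm from the axis and 5.5 mm above ring_foot along the axis. The fin is a steel bar 6 mm wide, 9 mm high, sticking radially out of the foot of the focus ring, and turns with it.
- index_collar (a joint): Angle of the index collar (rad), measured as for focus_ring: the fin points at the mark when the two values are equal. It differs from run to run (0.1 to 1.0). The collar is an aluminium disc 110 mm across directly under the ring; very stiff (6 N m), not to be moved.
- index_mark (a point): Inner face of the raised index block, 53 mm from the axis at the fin's height; it coincides with fin_tip when the fin points straight at it. The block is aluminium, 14 mm radially, 7 mm wide, standing up from the collar's edge, its top 9 mm above the ring's foot.
- cap: Loose black dust cap, 60 g: upside-down cup 64 mm across (57 inside), 26 mm high, with an upright tab on top 44 mm long (own x), 14 thick (own y), 26 high; 52 mm in all. Origin: centre of the open rim; own z through the tab. At first it covers the top 22 mm of the focus ring, z along the eyepiece axis, y level along the scope's y; loose fit (up to 2.5 mm off centre), pulls off along the axis.
- mat: Round cork mat, 140 mm across, 5 mm thick, fixed; origin: centre of its underside. It lies to the left or to the right of the microscope.
- bench_block: Bystander: square steel block 100 x 100 x 22 mm on the bench, on the side where the mat is not.
- hammer: Bystander: hammer 240 mm long lying at the left.
- bowl: Bystander: brown bowl 170 mm across, 50 mm high, with silver pieces.
- punch_block: Bystander: wooden block 110 x 70 mm with steel punches standing in it, 120 mm high.
- jar: Bystander: glass jar 70 mm across, 90 mm high.
- pliers: Bystander: pliers 160 mm long, lying between the robot and the microscope, 14 mm high.
- sprig_a: Bystander: silver flower sprig, 86 mm long, 12 mm high, lying left of the microscope.
- sprig_b: Bystander: silver flower sprig, 86 mm long, 12 mm high, lying right of the microscope.
There are look-alikes about, which are no part of the job. Several things have the shape of the cap; the one meant has the colours described above.

How it is judged (in metres and radians):
On the way, in this order (a step that is already met when the one before it is completed fails the run):
1. the cap stands rim down, wholly on the cork mat, let go (horizontal distance between cap and mat below 0.038 m and z of cap in the frame of mat between 0.002 and 0.009 m and angle between cap's own z axis and vertical below 0.12 rad and linear speed of cap below 0.02 m/s and contact force between the fingers and cap below 0.1 N), for 0.2 s.
2. the fin points straight at the index block (distance between fin_tip and index_mark below 0.005 m and velocity of joint focus_ring between -0.05 and 0.05 rad/s), for 0.2 s.
At the end, for the whole second after the job is handed in: The cap stands rim down (within 7 degrees), at rest and released, wholly on the cork mat (centre within 38 mm of the mat's centre), and the tip of the fin is within 5 mm (about 5 degrees) of the index mark, the ring at rest (all of step 1 and all of step 2); the robot touches nothing.
It fails at once if the index collar shifted by more than 5 mm (distance of index_mark from where it was at the start of the episode above 0.005 m).
It fails at once if the cap let fall (faster than 0.8 m/s, out of the fingers) (linear speed of cap above 0.8 m/s and contact force between the fingers and cap below 0.05 N).
It fails at once if another thing on the bench (hammer, bench block, bowl, punch block, jar, pliers, sprigs) moved by more than 30 mm (distance of any of hammer, bench_block, bowl, punch_block, jar, pliers, sprig_a, sprig_b from where it was at the start of the episode above 0.03 m).
It also fails if it takes over 72 s, if anything falls off the work surface, if the arm or the gripper's body presses on something with over 40 N, if the wrist force passes 120 N, or if a joint passes its speed limit or range.

## Robot

A 6-joint arm with a two-finger parallel gripper is mounted at the origin on the work surface. World frame = base frame: x ahead of the robot, y to its left, z up, the work surface at z = 0. Lengths are in m, angles in degrees, forces in N, time in s.
With the tool pointing down it reaches from about 0.375 to 0.75 m from the base axis. Payload 9 kg.
Tool frame: the origin (TCP) lies at the centre of the arm's flange, where the gripper is bolted on; the fingertips stand 173 mm ahead of it and the grasp point (between the pads) lies 155 mm ahead of it; z points along the fingers, y is the line along which they close (so a half turn about z gives the same grasp; the last joint's range is limited). The gripper opens to 85 mm and grips with 20 to 120 N. Pads are 22 mm wide; open, the fingers measure 114 mm over their backs; the gripper's body (76 mm by 85 mm) begins 54 mm behind the grasp point. The pads swing forward as they close: fully open they stand 13 mm farther back than shut.
Start: joints at [-83.864, 5.964, 5.575, 89.605, 0, 77.527], TCP at [0.191, -0.569, 0.405] pointing down, gripper open.
Joint ranges: [-171.21, 171.21], [-48.23, 106.86], [-62.78, 66.21], [-105.2, 120.99], [-86.42, 89.51], [-180, 180]. Speed limits (degrees/s): [127.2, 127.2, 147.25, 180, 180, 180].

## Interface

Orientations are given as a 3x3 rotation matrix whose columns are the frame's x, y, z axes.
In Python, from workcell import manip, eyes gives the robot as it stands.
- The arm moves only by the tool step_arm, never from a script. Its argument "series" is a list of rows, each an object of numbers: "tx", "ty", "tz": the shift along the tool's x, y, z in mm; "wx", "wy", "wz": the turn, a rotation vector about the tool's x, y, z in rad; "grip": the opening, from 0 (shut) to 1 (fully open). In form: [{"tx": .., "ty": .., "tz": .., "wx": .., "wy": .., "wz": .., "grip": ..}, ...]. A call has 1 to 8 rows; each row is the pose to reach, as a shift and turn from the pose commanded when the call began, along the tool's axes at that moment; what a row does not reach only later rows make up. A row lasts 1/10 s, in which the tool goes at most 50 mm and 8.59 degrees, less where a joint would pass 70% of its speed; a pose out of reach is approached as far as the arm can. A call with a gripper value outside its range is refused whole. The fingers move at their own pace and stop on an object; "squeeze" is the grip in N (left out, the last holds). Time passes only in rows, so rows that repeat a pose let the fingers close. It gives the time, the measured TCP pose, the force, the opening and the grip force at its end, in the units of the state.
- manip.read_state(): the state, without advancing time (a new reading comes with each control period).
- eyes.capture(name): name is "scene" or "top" or "wrist"; returns a dict with "frame" (420x560x3 uint8, blue, green, red), "fx", "fy", "cx", "cy" (pixels), "dist_coeffs" ([k1, k2, p1, p2, k3] as OpenCV has them; the pictures are not rectified), "R" (3x3) and "t" (3): a world point X has camera coordinates R X + t. Camera axes: x right, y down, z forward; pixel columns grow to the right and rows downward; lengths in m; the calibration is good to about 2 mm. A picture is of the moment at which its call begins. There is no depth.
- manip.hand_in(): hands the job in; it is judged then, once.
Trained networks look in a picture, given as the dict that the camera call returned (one of the last four; its "shot" number tells which), for a name from the list of things; names that differ only in an ending like _2 or _b are one class to them, and where a whole thing is asked for, a point or a joint stands for the part that bears it (a point fixed in the world has none). Each returns a list of dicts, best first, with "p" (0 to 1); they miss things now and then, are a little off and sometimes report something else, mostly with a low value. They report only what shows in the picture. A call takes as long as a camera call. They do not tell look-alikes from the thing itself.
- eyes.find_in(picture, target): "box" ([left, top, width, height] in pixels, round what is visible of it).
- eyes.silhouettes(picture, target): "region" (420x560 bool, what is visible of it) and "box" ([left, top, width, height] in pixels, round what is visible of it).
The state is a dict: "time": time; "q": joint angles; "dq": joint speeds; "joint_torque": joint torques, N m; "ee_pos": TCP position; "tcp_rot": TCP orientation; "force": force on the tool from outside, world axes, zero at the start; "torque": the same for the moment, N m; "gripper_width": finger opening in m; "finger_force": force on a finger pad.
Only numpy, scipy, OpenCV 4.12 (cv2) and the standard library are available. Lean on these libraries where they do the work, as an engineer would, in place of code of your own. Each camera call takes 0.05 s, during which the arm holds its last target. There are 200 camera calls.

## Working session

There is one attempt and no reset: what is moved stays moved. The work goes in short steps, Python scripts to look and compute and a tool call to move; the robot and the scene stay as the last step left them, time stands still between calls to the robot, and variables do not carry over. Pictures are saved under pics/ and viewed, at most 10 in all, crops included, and the job is handed in when it is done.

Besides the shell and the picture viewer there is one more tool, called after "Request:" in YAML: its name, and indented under it one key for each argument. step_arm: Moves the arm, as the interface text tells. Its arguments: {"type":"object","properties":{"series":{"type":"array"},"squeeze":{"type":"number"}},"required":["series"]}

```bash
ls; mkdir -p pics
cat > h.py <<'E'
from workcell import manip, eyes
import numpy as np, cv2
E
python3 - <<'E'
from h import *
import pickle
P={}
ims=[]
for n in ("scene","top"):
    p=eyes.capture(n); P[n]=p
    ims.append(p["frame"])
    cv2.imwrite(f"pics/{n}0.png",p["frame"])
    C=-np.array(p["R"]).T@np.array(p["t"]); print(n,p["fx"],p["cx"],p["cy"],p["dist_coeffs"],"C",C.round(3),"fwd",np.array(p["R"])[2].round(3))
    for t in ("scope","cap","mat","fin_tip","index_mark","bench_block","focus_ring"):
        try: print(t,[(d["box"],round(d["p"],2)) for d in eyes.find_in(p,t)][:5])
        except Exception as e: print(t,e)
pickle.dump(P,open("P0.pkl","wb"))
print(manip.read_state())
E
```

```text
pics
scene 417.5450089060441 277.51169171331014 210.00925011355451 [-0.02678732  0.          0.          0.          0.        ] C [ 1.573 -0.604  0.858] fwd [-0.732  0.446 -0.515]
scope [([256.1, 200.7, 72.4, 69.1], 0.58)]
cap [([323.7, 220.0, 18.5, 16.3], 0.55), ([303.1, 194.1, 23.1, 19.3], 0.51), ([273.9, 202.2, 18.5, 17.2], 0.49)]
mat [([313.4, 204.4, 18.6, 15.5], 0.61), ([369.9, 200.5, 44.5, 23.3], 0.59)]
fin_tip [([174.1, 244.5, 37.2, 27.2], 0.63), ([300.9, 204.4, 14.2, 12.9], 0.4)]
index_mark [([290.3, 203.8, 29.6, 21.4], 0.48)]
bench_block [([172.9, 244.3, 41.4, 26.0], 0.79), ([369.8, 198.7, 42.0, 24.8], 0.75)]
focus_ring []
top 452.7918304833447 287.3943923431112 215.49936150529416 [-0.04808164  0.          0.          0.          0.        ] C [0.501 0.025 1.279] fwd [ 0.039  0.001 -0.999]
scope [([244.4, 158.8, 80.6, 69.5], 0.91), ([285.4, 253.5, 59.5, 22.8], 0.54)]
cap [([242.4, 251.8, 23.2, 21.8], 0.74), ([241.6, 165.9, 27.1, 28.1], 0.61), ([202.5, 182.0, 25.8, 25.2], 0.61)]
mat [([177.7, 230.4, 49.7, 53.3], 0.81)]
fin_tip []
index_mark [([248.3, 161.7, 42.4, 42.8], 0.68
[... 189 characters left out ...]
+01,
       -1.58120727e-03,  7.75258679e+01]), 'dq': array([ 0.00630632, -0.16383337, -0.06192456, -0.04538069,  0.11836275,
       -0.10797221]), 'joint_torque': array([ 2.53462727e-03, -5.56720376e+01,  5.03740954e+01,  8.69979285e-04,
       -1.98725934e-04, -8.83607129e-06]), 'ee_pos': array([ 0.19146429, -0.56864548,  0.40475309]), 'tcp_rot': array([[ 9.47717910e-01,  3.19109329e-01, -1.24903804e-05],
       [ 3.19109324e-01, -9.47717901e-01, -1.42026507e-04],
       [-5.71593403e-05,  1.30615267e-04, -9.99999990e-01]]), 'force': array([0.06989763, 0.4038051 , 0.28094381]), 'torque': array([0.01843901, 0.01297111, 0.0690692 ]), 'finger_force': 0.0, 'gripper_width': 0.08534770702003766}
```

Run:
```python
import cv2,numpy as np
a=cv2.imread("pics/scene0.png")[150:300,140:440]; b=cv2.imread("pics/top0.png")[130:300,150:450]
a=cv2.resize(a,None,fx=2,fy=2,interpolation=3); b=cv2.resize(b,None,fx=1.75,fy=1.75,interpolation=3)
o=np.zeros((600,800,3),np.uint8); o[:300,:600]=a; o[300:300+b.shape[0],:b.shape[1]]=b
cv2.imwrite("pics/c0.png",o)
```

```text
(no output)
```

View pics/c0.png

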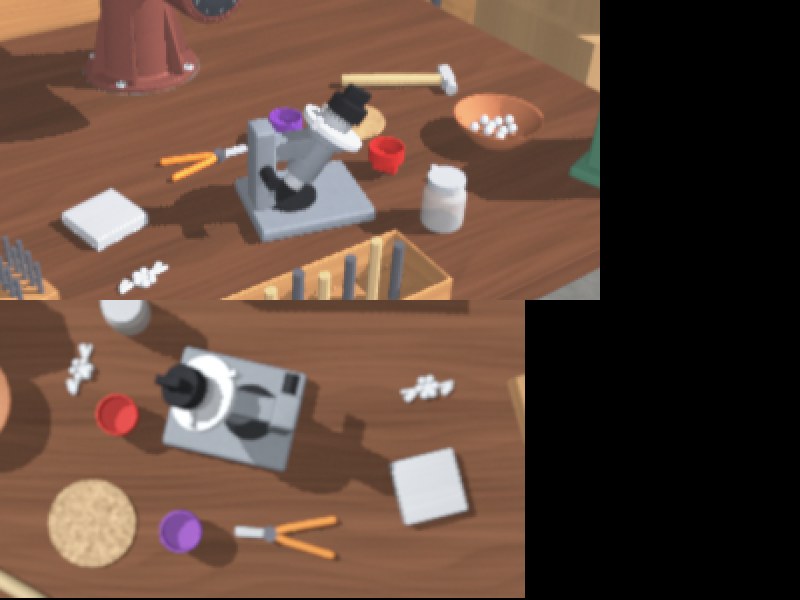

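The picture shows three cap-shaped things in the top view: black on the eyepiece (~256,180), red on the bench (~217,195) and purple (~253,262). I choose the black one on the eyepiece. The mat is at ~(202,257), on the left.

```bash
cat >> h.py <<'E'
def ray(p,uv):
    K=np.array([[p["fx"],0,p["cx"]],[0,p["fy"],p["cy"]],[0,0,1.]])
    n=cv2.undistortPoints(np.array(uv,float).reshape(-1,1,2),K,np.array(p["dist_coeffs"])).reshape(-1,2)
    R=np.array(p["R"]); d=np.c_[n,np.ones(len(n))]@R
    return -R.T@np.array(p["t"]), d/np.linalg.norm(d,axis=1)[:,None]
def onz(p,uv,z):
    C,d=ray(p,uv); return C+d*((z-C[2])/d[:,2])[:,None]
def proj(p,X):
    K=np.array([[p["fx"],0,p["cx"]],[0,p["fy"],p["cy"]],[0,0,1.]])
    return cv2.projectPoints(np.array(X,float).reshape(-1,1,3),cv2.Rodrigues(np.array(p["R"]))[0],np.array(p["t"],float),K,np.array(p["dist_coeffs"]))[0].reshape(-1,2)
def tri(rays):
    A=np.zeros((3,3));b=np.zeros(3)
    for C,d in rays:
        M=np.eye(3)-np.outer(d,d);A+=M;b+=M@C
    return np.linalg.solve(A,b)
E
python3 - <<'E'
from h import *
import pickle
P=pickle.load(open("P0.pkl","rb")); p=P["top"]
c=np.array([[188,46],[305,75],[288,170],[163,137]])/1.75+[150,130]
W=onz(p,c,.024); print(W.round(3)); print([np.linalg.norm(W[i]-W[(i+1)%4]).round(3) for i in range(4)])
ex=(W[1]-W[0])+(W[2]-W[3]); th=np.arctan2(ex[1],ex[0]); print("th",th)
R=np.array([[np.cos(th),-np.sin(th),0],[np.sin(th),np.cos(th),0],[0,0,1]])
o=W.mean(0)-R@[.03,0,0]; o[2]=0; print("scope",o)
a=np.array([-.573,0,.82]); f=np.array([-.02,0,.15])
for n,v in dict(foot=f,top=f+.044*a,captop=f+.048*a+0*a+.026*a).items(): print(n,(o+R@v).round(3), [proj(P[k],o+R@v).round(1).tolist() for k in P])
# mat
hsv=cv2.cvtColor(p["frame"],cv2.COLOR_BGR2HSV); print(hsv[257,202])
m=onz(p,[[202.5,257]],.005); print("mat",m)
w=eyes.capture("wrist"); s=manip.read_state()
C=-np.array(w["R"]).T@w["t"]; Rt=s["tcp_rot"]
print("wrist cam in tool",Rt.T@(C-s["ee_pos"]), (np.array(w["R"])@Rt).round(3), w["fx"])
E
```

```text
[[ 0.714  0.11   0.024]
 [ 0.669 -0.076  0.024]
 [ 0.518 -0.05   0.024]
 [ 0.569  0.148  0.024]]
[np.float64(0.192), np.float64(0.154), np.float64(0.205), np.float64(0.151)]
th -1.8135068435289396
scope [0.62481883 0.06220531 0.        ]
foot [0.63  0.082 0.15 ] [[[306.4, 212.5]], [[265.2, 181.5]]]
top [0.636 0.106 0.186] [[[314.2, 201.9]], [[254.4, 177.2]]]
captop [0.64  0.123 0.211] [[[319.6, 194.5]], [[246.7, 174.1]]]
[ 17  86 204]
mat [[0.43145559 0.26314921 0.005     ]]
wrist cam in tool [0.07423654 0.00056374 0.03020889] [[-0.001  1.     0.   ]
 [-0.956 -0.001 -0.293]
 [-0.293 -0.     0.956]] 292.9961823941027
```

```bash
cat >> h.py <<'E'
from scipy.spatial.transform import Rotation as Ro
TH=-1.8135; ORG=np.array([0.6248,0.0622,0])
def scope(v): return ORG+Ro.from_euler('z',TH).as_matrix()@np.array(v,float)
def Rs(): return Ro.from_euler('z',TH).as_matrix()
AX=np.array([-.5735,0,.8192])
FOOT=np.array([-.02,0,.15])
def Rgrasp():
    y=np.array([0,1.,0]); z=-AX; return Rs()@np.c_[np.cross(y,z),y,z]
def down(yaw):
    a=np.radians(yaw); x=np.array([np.cos(a),np.sin(a),0]); z=np.array([0,0,-1.]); return np.c_[x,np.cross(z,x),z]
def plan(wps,start=None):
    if start is None:
        s=manip.read_state(); start=(s["ee_pos"],s["tcp_rot"]); print("now",np.round(s["ee_pos"],4),"q",np.round(s["q"],1),"t",s["time"])
    p,R=start
    for P,Q in wps:
        d=R.T@(np.array(P)-p)*1000; w=Ro.from_matrix(R.T@Q).as_rotvec()
        print("t",d.round(1),"w",w.round(4),"|d|",np.linalg.norm(d).round(),"ang",np.degrees(np.linalg.norm(w)).round(1)); p,R=np.array(P),Q
E
python3 - <<'E'
from h import *
V=scope(FOOT+.30*AX); print(V)
plan([((.36,-.28,.46),down(35)),((.52,.0,.46),down(65)),(V,Rgrasp())])
E
```

```text
[0.67095498 0.24862135 0.39576   ]
now [ 0.1915 -0.5686  0.4047] q [-83.9   6.    5.6  89.6   0.   77.5] t 0.85
t [ 251.8 -219.7  -55.3] w [ 1.000e-04  0.000e+00 -2.861e-01] |d| 339.0 ang 16.4
t [ 291.7 -137.6    0. ] w [ 0.      0.     -0.5236] |d| 322.0 ang 30.0
t [289.1  31.7  64.2] w [-0.0591 -0.6088 -0.1876] |d| 298.0 ang 36.7
```

Request:
step_arm:
  series:
    - {"tx": 126, "ty": -110, "tz": -28, "wz": -0.14, "grip": 1}
    - {"tx": 252, "ty": -220, "tz": -55, "wz": -0.286, "grip": 1}
    - {"tx": 252, "ty": -220, "tz": -55, "wz": -0.286, "grip": 1}
    - {"tx": 252, "ty": -220, "tz": -55, "wz": -0.286, "grip": 1}
    - {"tx": 252, "ty": -220, "tz": -55, "wz": -0.286, "grip": 1}
    - {"tx": 252, "ty": -220, "tz": -55, "wz": -0.286, "grip": 1}
    - {"tx": 252, "ty": -220, "tz": -55, "wz": -0.286, "grip": 1}
    - {"tx": 252, "ty": -220, "tz": -55, "wz": -0.286, "grip": 1}

```text
$.series[0]: bad value
```

Request:
step_arm:
  series:
    - {"tx": 292, "ty": -138, "tz": 0, "wz": -0.524, "grip": 1}
    - {"tx": 292, "ty": -138, "tz": 0, "wz": -0.524, "grip": 1}
    - {"tx": 292, "ty": -138, "tz": 0, "wz": -0.524, "grip": 1}
    - {"tx": 292, "ty": -138, "tz": 0, "wz": -0.524, "grip": 1}
    - {"tx": 292, "ty": -138, "tz": 0, "wz": -0.524, "grip": 1}
    - {"tx": 292, "ty": -138, "tz": 0, "wz": -0.524, "grip": 1}
    - {"tx": 292, "ty": -138, "tz": 0, "wz": -0.524, "grip": 1}
    - {"tx": 292, "ty": -138, "tz": 0, "wz": -0.524, "grip": 1}

```text
$.series[0]: bad value
```

Request:
step_arm:
  series:
    - {"tx": 289, "ty": 32, "tz": 64, "wx": -0.059, "wy": -0.609, "wz": -0.188, "grip": 1}
    - {"tx": 289, "ty": 32, "tz": 64, "wx": -0.059, "wy": -0.609, "wz": -0.188, "grip": 1}
    - {"tx": 289, "ty": 32, "tz": 64, "wx": -0.059, "wy": -0.609, "wz": -0.188, "grip": 1}
    - {"tx": 289, "ty": 32, "tz": 64, "wx": -0.059, "wy": -0.609, "wz": -0.188, "grip": 1}
    - {"tx": 289, "ty": 32, "tz": 64, "wx": -0.059, "wy": -0.609, "wz": -0.188, "grip": 1}
    - {"tx": 289, "ty": 32, "tz": 64, "wx": -0.059, "wy": -0.609, "wz": -0.188, "grip": 1}
    - {"tx": 289, "ty": 32, "tz": 64, "wx": -0.059, "wy": -0.609, "wz": -0.188, "grip": 1}
    - {"tx": 289, "ty": 32, "tz": 64, "wx": -0.059, "wy": -0.609, "wz": -0.188, "grip": 1}

```text
time: 1.65
ee_pos: [0.4767, -0.5062, 0.339]
tcp_rot: [[0.71, 0.498, -0.499], [0.409, -0.867, -0.284], [-0.574, -0.002, -0.819]]
force: [-0.4, -0.1, 0.6]
gripper_width: 0.0854
finger_force: 0.0
```

Run:
```python
from h import *
import pickle
V=scope(FOOT+.30*AX); plan([(V,Rgrasp())])
w=eyes.capture("wrist"); pickle.dump(w,open("w1.pkl","wb"))
for t in ("cap","scope","mat"): print(t,[(d["box"],round(d["p"],2)) for d in eyes.find_in(w,t)][:4])
f=w["frame"].copy()
def mark(X,c):
    for u,v in proj(w,X): 
        if 0<u<560 and 0<v<420: cv2.circle(f,(int(u),int(v)),3,c,1)
ez=AX; ex=np.cross([0,1.,0],ez)
rim=FOOT+.022*AX
mark([scope(rim+.052*ez+sx*.022*ex+np.array([0,sy*.007,0])) for sx in(-1,1) for sy in(-1,1)],(0,255,0))
a=np.linspace(0,6.28,40)
mark([scope(rim+.026*ez+.032*(np.cos(t)*ex+np.sin(t)*np.array([0,1,0]))) for t in a],(0,0,255))
mark([scope(FOOT+.055*(np.cos(t)*ex+np.sin(t)*np.array([0,1,0]))) for t in a],(255,0,0))
mark([scope([x,y,.024]) for x in(-.07,.13) for y in (-.08,.08)],(0,255,255))
cv2.imwrite("pics/w1.png",cv2.resize(f,(784,588)))
```

```text
now [ 0.4767 -0.5062  0.339 ] q [-51.3  29.8  24.5  91.  -34.5 100.7] t 1.65
t [ 413.8 -558.2 -357.6] w [-4.651e-01 -4.000e-04 -6.598e-01] |d| 782.0 ang 46.3
cap []
scope []
mat []
```

View pics/w1.png

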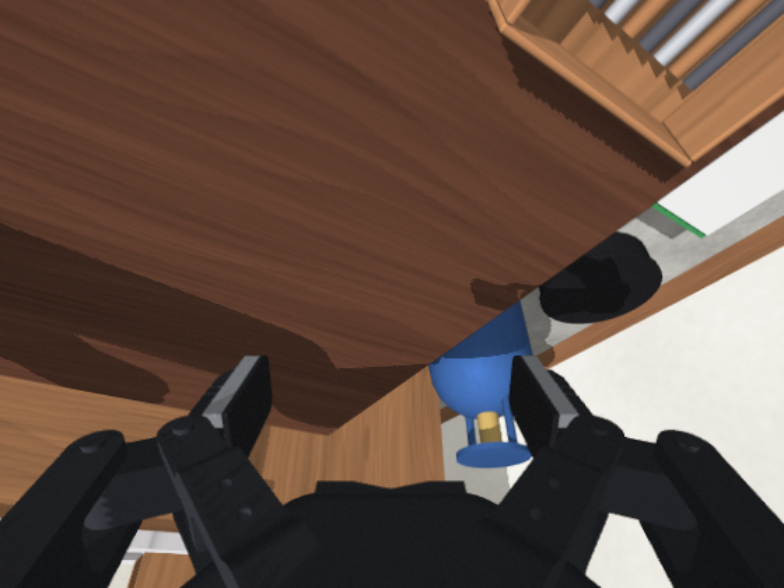

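The picture shows only bench and punch block (top right): two move calls were refused (all keys are required), so the third move ran alone. It hit nothing. I'll re-plan from here and send one move at a time.

Run:
```python
from h import *
V=scope(FOOT+.30*AX)
plan([((.45,-.22,.46),down(40)),((.58,.1,.46),Rgrasp()),(V,Rgrasp())])
```

```text
now [ 0.4744 -0.5074  0.3423] q [-51.5  29.5  24.4  91.  -34.5 100.7] t 1.85
t [  31.2 -261.7 -166.2] w [-0.0534  0.6092 -0.1759] |d| 312.0 ang 36.5
t [ 305.3 -161.6    0. ] w [-0.1923 -0.5902 -0.61  ] |d| 345.0 ang 49.9
t [172.9  52.6 -42.6] w [-0. -0.  0.] |d| 186.0 ang 0.0
```

Request:
step_arm:
  series:
    - {"tx": 31, "ty": -262, "tz": -166, "wx": -0.053, "wy": 0.609, "wz": -0.176, "grip": 1}
    - {"tx": 31, "ty": -262, "tz": -166, "wx": -0.053, "wy": 0.609, "wz": -0.176, "grip": 1}
    - {"tx": 31, "ty": -262, "tz": -166, "wx": -0.053, "wy": 0.609, "wz": -0.176, "grip": 1}
    - {"tx": 31, "ty": -262, "tz": -166, "wx": -0.053, "wy": 0.609, "wz": -0.176, "grip": 1}
    - {"tx": 31, "ty": -262, "tz": -166, "wx": -0.053, "wy": 0.609, "wz": -0.176, "grip": 1}
    - {"tx": 31, "ty": -262, "tz": -166, "wx": -0.053, "wy": 0.609, "wz": -0.176, "grip": 1}
    - {"tx": 31, "ty": -262, "tz": -166, "wx": -0.053, "wy": 0.609, "wz": -0.176, "grip": 1}
    - {"tx": 31, "ty": -262, "tz": -166, "wx": -0.053, "wy": 0.609, "wz": -0.176, "grip": 1}

```text
time: 2.65
ee_pos: [0.4498, -0.2186, 0.4612]
tcp_rot: [[0.765, 0.645, 0.002], [0.645, -0.765, -0.001], [0.001, 0.002, -1.0]]
force: [-0.8, -0.2, 0.3]
gripper_width: 0.0854
finger_force: 0.0
```

Request:
step_arm:
  series:
    - {"tx": 305, "ty": -162, "tz": 0, "wx": -0.192, "wy": -0.59, "wz": -0.61, "grip": 1}
    - {"tx": 305, "ty": -162, "tz": 0, "wx": -0.192, "wy": -0.59, "wz": -0.61, "grip": 1}
    - {"tx": 305, "ty": -162, "tz": 0, "wx": -0.192, "wy": -0.59, "wz": -0.61, "grip": 1}
    - {"tx": 305, "ty": -162, "tz": 0, "wx": -0.192, "wy": -0.59, "wz": -0.61, "grip": 1}
    - {"tx": 305, "ty": -162, "tz": 0, "wx": -0.192, "wy": -0.59, "wz": -0.61, "grip": 1}
    - {"tx": 305, "ty": -162, "tz": 0, "wx": -0.192, "wy": -0.59, "wz": -0.61, "grip": 1}
    - {"tx": 305, "ty": -162, "tz": 0, "wx": -0.192, "wy": -0.59, "wz": -0.61, "grip": 1}
    - {"tx": 305, "ty": -162, "tz": 0, "wx": -0.192, "wy": -0.59, "wz": -0.61, "grip": 1}

```text
time: 3.45
ee_pos: [0.5817, 0.1038, 0.4548]
tcp_rot: [[0.189, 0.972, -0.142], [0.797, -0.236, -0.555], [-0.573, -0.008, -0.82]]
force: [0.6, 0.2, -0.4]
gripper_width: 0.0854
finger_force: 0.0
```

Request:
step_arm:
  series:
    - {"tx": 173, "ty": 53, "tz": -43, "wx": 0, "wy": 0, "wz": 0, "grip": 1}
    - {"tx": 173, "ty": 53, "tz": -43, "wx": 0, "wy": 0, "wz": 0, "grip": 1}
    - {"tx": 173, "ty": 53, "tz": -43, "wx": 0, "wy": 0, "wz": 0, "grip": 1}
    - {"tx": 173, "ty": 53, "tz": -43, "wx": 0, "wy": 0, "wz": 0, "grip": 1}
    - {"tx": 173, "ty": 53, "tz": -43, "wx": 0, "wy": 0, "wz": 0, "grip": 1}
    - {"tx": 173, "ty": 53, "tz": -43, "wx": 0, "wy": 0, "wz": 0, "grip": 1}
    - {"tx": 173, "ty": 53, "tz": -43, "wx": 0, "wy": 0, "wz": 0, "grip": 1}

```text
time: 4.15
ee_pos: [0.6709, 0.2479, 0.3968]
tcp_rot: [[0.197, 0.971, -0.138], [0.796, -0.241, -0.555], [-0.572, -0.001, -0.82]]
force: [0.4, -0.2, 1.3]
gripper_width: 0.0858
finger_force: 0.0
```

```bash
cat >> h.py <<'E'
def overlay(w,name):
    f=w["frame"].copy()
    def mark(X,c):
        for u,v in proj(w,X):
            if 0<u<560 and 0<v<420: cv2.circle(f,(int(u),int(v)),1,c,-1)
    ez=AX; ex=np.cross([0,1.,0],ez); ey=np.array([0,1.,0]); rim=FOOT+.022*AX; a=np.linspace(0,6.28,40)
    mark([scope(rim+.052*ez+sx*.022*ex+sy*.007*ey) for sx in(-1,1) for sy in(-1,1)],(0,255,0))
    mark([scope(rim+.026*ez+.032*(np.cos(t)*ex+np.sin(t)*ey)) for t in a],(0,0,255))
    mark([scope(FOOT+.055*(np.cos(t)*ex+np.sin(t)*ey)) for t in a],(255,0,0))
    mark([scope([x,y,.024]) for x in np.linspace(-.07,.13,15) for y in (-.08,.08)],(0,255,255))
    cv2.imwrite(name,cv2.resize(f,(784,588)))
E
python3 - <<'E'
from h import *
import pickle
V=scope(FOOT+.30*AX); plan([(V,Rgrasp())])
w=eyes.capture("wrist"); pickle.dump(w,open("w1.pkl","wb"))
for t in ("cap","scope","mat"): print(t,[(d["box"],round(d["p"],2)) for d in eyes.find_in(w,t)][:4])
overlay(w,"pics/w2.png")
E
```

```text
now [0.6709 0.2479 0.3968] q [ 15.1  48.5  55.9 116.  -30.  124.1] t 4.15
t [ 1.2 -0.1  0.5] w [-0.0009 -0.0021  0.0003] |d| 1.0 ang 0.1
cap [([165.9, 0.0, 81.7, 45.3], 0.66), ([232.8, 162.2, 79.1, 82.0], 0.65), ([76.1, 102.8, 62.2, 57.3], 0.64)]
scope [([202.0, 64.4, 144.6, 212.2], 0.67), ([217.9, 196.3, 17.6, 7.9], 0.48)]
mat [([0.3, 0.3, 106.3, 61.0], 0.96)]
```

View pics/w2.png

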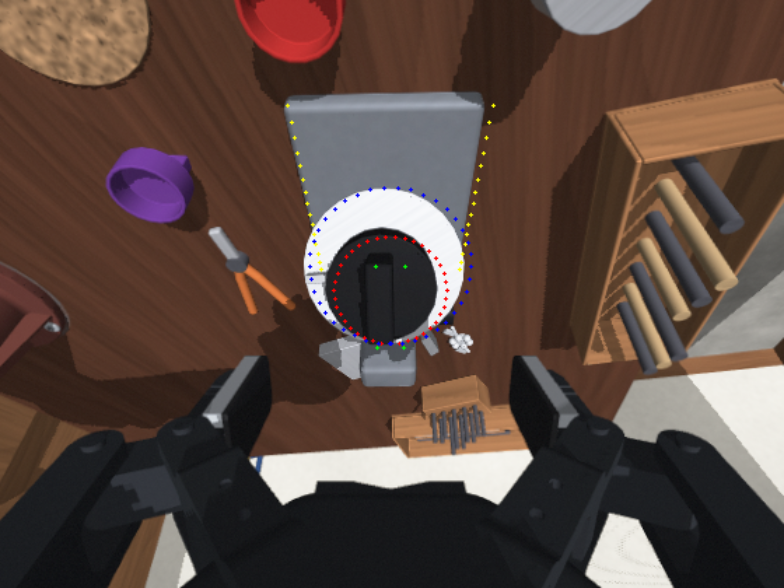

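The picture shows the black cap on the eyepiece at (382,287) with its tab at (379,300). The red look-alike is at (290,20), the purple one at (150,185). The white collar carries the fin at about (318,277) and the mark at (428,340). My model sits about 7 px too far right, so I'll refit the pose.

```bash
cat > fit.py <<'E'
from h import *
import h,pickle
from scipy.optimize import least_squares
w=pickle.load(open("w1.pkl","rb")); p=pickle.load(open("P0.pkl","rb"))["top"]
ez=AX; ex=np.cross([0,1.,0],ez); ey=np.array([0,1.,0]); a=np.linspace(0,6.28,120)
top=np.array([[188,46],[305,75],[288,170],[163,137]])/1.75+[150,130]
g=cv2.cvtColor(w["frame"],cv2.COLOR_BGR2HSV)
m=((g[...,2]>170)&(g[...,1]<40)).astype(np.uint8); m[:120]=0;m[250:]=0;m[:,:200]=0;m[:,345:]=0
n,l,s,c=cv2.connectedComponentsWithStats(m); k=1+s[1:,4].argmax(); print("collar box",s[k])
L,T,Wd=s[k][:3]
mb=(g[...,2]<60).astype(np.uint8); mb[:150]=0; mb[250:]=0; mb[:,:220]=0; mb[:,330:]=0
n,l2,s2,c2=cv2.connectedComponentsWithStats(mb); k2=1+s2[1:,4].argmax(); print("black box",s2[k2])
def res(x):
    h.ORG=np.array([x[0],x[1],0]); h.TH=x[2]
    c=proj(w,[scope(FOOT+.055*(np.cos(t)*ex+np.sin(t)*ey)) for t in a])
    r=[c[:,0].min()-L,c[:,0].max()-(L+Wd),c[:,1].min()-T]
    b=proj(w,[scope([-.07,-.08,.024]),scope([-.07,.08,.024])])-np.array([[289,107],[483,105]])/1.4
    t=proj(p,[scope([-.07,.08,.024]),scope([.13,.08,.024]),scope([.13,-.08,.024]),scope([-.07,-.08,.024])])-top
    return np.r_[r,b.ravel()*.7,t.ravel()*.5]
s=least_squares(res,[.6248,.0622,-1.8135]); print(s.x.round(4)); print(s.fun.round(1))
open("h.py","a").write(f"\nORG=np.array([{s.x[0]:.4f},{s.x[1]:.4f},0]); TH={s.x[2]:.4f}\n")
rim=FOOT+.022*AX
b=proj(w,[scope(rim+.026*ez+.032*(np.cos(t)*ex+np.sin(t)*ey)) for t in a]); print("cap disc pred x",b[:,0].min(),b[:,0].max(),"y",b[:,1].min(),b[:,1].max())
b=proj(w,[scope(rim+.052*ez+sx*.022*ex+sy*.007*ey) for sx in(-1,1) for sy in(-1,1)]);print("tab pred",b.round(1).tolist())
f=cv2.resize(w["frame"][160:260,215:345],None,fx=6,fy=6,interpolation=2)
f=np.clip(f.astype(float)*1.6+20,0,255).astype(np.uint8)
for u,v in b: cv2.circle(f,(int((u-215)*6),int((v-160)*6)),4,(0,255,0),1)
cv2.imwrite("pics/w3.png",f)
plan([(scope(FOOT+.300*AX),Rgrasp()),(scope(FOOT+.223*AX),Rgrasp())])
E
python3 fit.py
```

```text
collar box [ 217  135  115  100 4538]
black box [ 232  163   80   83 4993]
[ 0.6209  0.0619 -1.8024]
[ 0.4  0.5  0.2 -3.1  0.4  2.3  0.2 -0.2 -0.1  1.2  0.1 -0.7  0.9 -0.
  1.7]
cap disc pred x 233.75412303720145 313.7616068305657 y 170.17878121371498 246.22467856410498
tab pred [[262.3, 191.4], [282.5, 191.3], [263.8, 249.2], [282.8, 249.1]]
now [0.6702 0.2488 0.3981] q [ 15.2  48.4  55.9 116.1 -29.9 124.1] t 4.35
t [ 0.4 -5.1  2.6] w [-0.0059 -0.0032 -0.009 ] |d| 6.0 ang 0.6
t [-0. -0. 77.] w [0. 0. 0.] |d| 77.0 ang 0.0
```

View pics/w3.png

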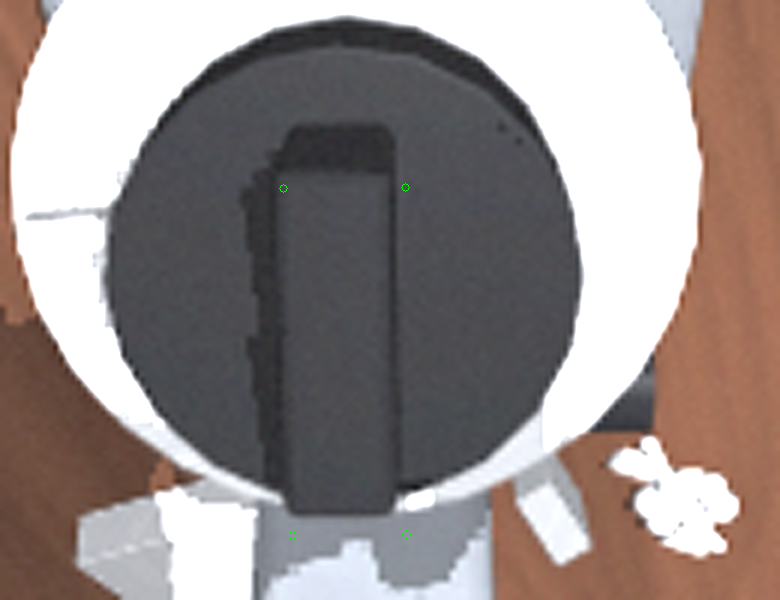

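The crop shows the black cap: tab centre at crop x≈337 (model 344) and about 2 mm further down-slope than the model. The fin is at (65,215) and the index block at (555,520). Approaching along the axis.

Request:
step_arm:
  series:
    - {"tx": 2.5, "ty": -6, "tz": 2.5, "wx": -0.006, "wy": -0.003, "wz": -0.009, "grip": 1}
    - {"tx": 2.5, "ty": -6, "tz": 20, "wx": -0.006, "wy": -0.003, "wz": -0.009, "grip": 1}
    - {"tx": 2.5, "ty": -6, "tz": 40, "wx": -0.006, "wy": -0.003, "wz": -0.009, "grip": 1}
    - {"tx": 2.5, "ty": -6, "tz": 58, "wx": -0.006, "wy": -0.003, "wz": -0.009, "grip": 1}
    - {"tx": 2.5, "ty": -6, "tz": 70, "wx": -0.006, "wy": -0.003, "wz": -0.009, "grip": 1}
    - {"tx": 2.5, "ty": -6, "tz": 77, "wx": -0.006, "wy": -0.003, "wz": -0.009, "grip": 1}
    - {"tx": 2.5, "ty": -6, "tz": 77, "wx": -0.006, "wy": -0.003, "wz": -0.009, "grip": 1}
    - {"tx": 2.5, "ty": -6, "tz": 77, "wx": -0.006, "wy": -0.003, "wz": -0.009, "grip": 1}

```text
time: 5.15
ee_pos: [0.6545, 0.2106, 0.3321]
tcp_rot: [[0.186, 0.974, -0.132], [0.797, -0.228, -0.559], [-0.574, -0.001, -0.819]]
force: [-0.1, 0.7, 0.1]
gripper_width: 0.0849
finger_force: 0.0
```

Run:
```python
from h import *
plan([(scope(FOOT+.226*AX),Rgrasp())])
w=eyes.capture("wrist"); print(manip.read_state()["force"])
cv2.imwrite("pics/w4.png",cv2.resize(np.clip(w["frame"][120:420,80:480].astype(float)*1.6,0,255).astype(np.uint8),(800,600)))
```

```text
now [0.6545 0.2106 0.3321] q [ 12.6  37.6  33.7 103.1 -31.1 120.6] t 5.15
t [-4.1  1.4 -0.8] w [-0.0005  0.0007  0.0017] |d| 4.0 ang 0.1
[ 0.52131797 -0.54999667 -0.36719346]
```

View pics/w4.png

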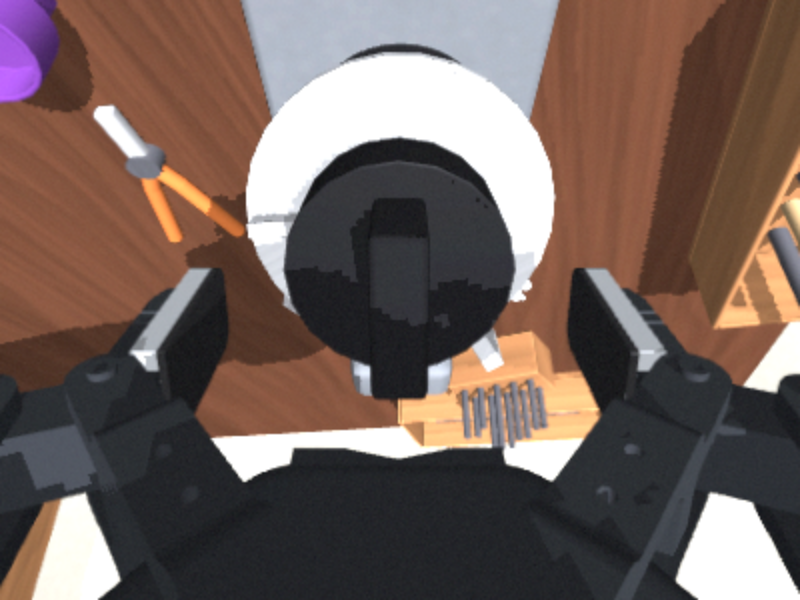

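The picture shows the tab (400,315) midway between the open pads (225 and 572, midpoint 398). Closing.

Request:
step_arm:
  series:
    - {"tx": 0, "ty": 0, "tz": 0, "wx": 0, "wy": 0, "wz": 0, "grip": 0}
    - {"tx": 0, "ty": 0, "tz": 0, "wx": 0, "wy": 0, "wz": 0, "grip": 0}
    - {"tx": 0, "ty": 0, "tz": 0, "wx": 0, "wy": 0, "wz": 0, "grip": 0}
    - {"tx": 0, "ty": 0, "tz": 0, "wx": 0, "wy": 0, "wz": 0, "grip": 0}
    - {"tx": 0, "ty": 0, "tz": 0, "wx": 0, "wy": 0, "wz": 0, "grip": 0}
    - {"tx": 0, "ty": 0, "tz": 0, "wx": 0, "wy": 0, "wz": 0, "grip": 0}
    - {"tx": 0, "ty": 0, "tz": 0, "wx": 0, "wy": 0, "wz": 0, "grip": 0}
    - {"tx": 0, "ty": 0, "tz": 0, "wx": 0, "wy": 0, "wz": 0, "grip": 0}
  squeeze: 50

```text
time: 6.0
ee_pos: [0.6546, 0.2108, 0.3312]
tcp_rot: [[0.186, 0.974, -0.133], [0.797, -0.228, -0.559], [-0.574, -0.002, -0.819]]
force: [0.3, 1.5, 1.5]
gripper_width: 0.0133
finger_force: 49.2
```

Request:
step_arm:
  series:
    - {"tx": 0, "ty": 0, "tz": -6, "wx": 0, "wy": 0, "wz": 0, "grip": 0}
    - {"tx": 0, "ty": 0, "tz": -14, "wx": 0, "wy": 0, "wz": 0, "grip": 0}
    - {"tx": 0, "ty": 0, "tz": -24, "wx": 0, "wy": 0, "wz": 0, "grip": 0}
    - {"tx": 0, "ty": 0, "tz": -34, "wx": 0, "wy": 0, "wz": 0, "grip": 0}
    - {"tx": 0, "ty": 0, "tz": -44, "wx": 0, "wy": 0, "wz": 0, "grip": 0}
    - {"tx": 0, "ty": 0, "tz": -54, "wx": 0, "wy": 0, "wz": 0, "grip": 0}
    - {"tx": 0, "ty": 0, "tz": -60, "wx": 0, "wy": 0, "wz": 0, "grip": 0}
    - {"tx": 0, "ty": 0, "tz": -60, "wx": 0, "wy": 0, "wz": 0, "grip": 0}

```text
time: 6.8
ee_pos: [0.6626, 0.2447, 0.3807]
tcp_rot: [[0.186, 0.974, -0.132], [0.797, -0.228, -0.559], [-0.574, -0.002, -0.819]]
force: [0.6, -0.2, 0.1]
gripper_width: 0.0128
finger_force: 48.8
```

Run:
```python
from h import *
import pickle
from scipy.optimize import least_squares
s=manip.read_state(); print(s["gripper_width"],s["finger_force"],s["q"].round(1))
w=eyes.capture("wrist"); cv2.imwrite("pics/w5.png",w["frame"])
P=pickle.load(open("P0.pkl","rb"))
# mat from the two fixed cams
for n,box in (("top",(170,222,236,292)),("scene",(305,190,345,230))):
    p=P[n]; g=cv2.cvtColor(p["frame"],cv2.COLOR_BGR2HSV).astype(int)
    m=((g[...,0]>12)&(g[...,0]<24)&(g[...,2]>140)&(g[...,1]<150)).astype(np.uint8)
    q=np.zeros_like(m); x0,y0,x1,y1=box; q[y0:y1,x0:x1]=m[y0:y1,x0:x1]
    n_,l,st,c=cv2.connectedComponentsWithStats(q); k=1+st[1:,4].argmax(); print(n,st[k],c[k], onz(p,[c[k]],.005).round(4))
```

```text
0.012768356866292583 48.8202702999115 [ 15.1  44.6  48.4 112.3 -30.3 123.3]
top [ 177  232   51   51 2069] [201.92508458 257.01159981] [[0.4314 0.2648 0.005 ]]
scene [315 202  18  18 176] [324.69886364 211.63636364] [[0.4672 0.2883 0.005 ]]
```

View pics/w5.png

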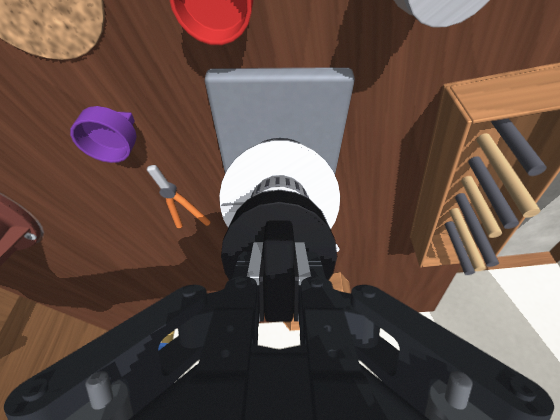

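The picture shows the cap held at (278,250) and clear of the ring (ribs visible at (280,185)). The mat is at upper left. Carrying it over.

Run:
```python
from h import *
plan([((.58,.275,.42),down(77)),((.4315,.2645,.30),down(77)),((.4315,.2645,.222),down(77))])
```

```text
now [0.6626 0.2445 0.3802] q [ 15.1  44.5  48.3 112.2 -30.3 123.2] t 6.85
t [-13.8 -87.5 -38.7] w [-0.0032  0.6118 -0.0024] |d| 97.0 ang 35.1
t [ -43.6 -142.3  120. ] w [0. 0. 0.] |d| 191.0 ang 0.0
t [ 0.  0. 78.] w [0. 0. 0.] |d| 78.0 ang 0.0
```

Request:
step_arm:
  series:
    - {"tx": -4, "ty": -25, "tz": -11, "wx": -0.001, "wy": 0.12, "wz": -0.001, "grip": 0}
    - {"tx": -8, "ty": -50, "tz": -22, "wx": -0.002, "wy": 0.25, "wz": -0.001, "grip": 0}
    - {"tx": -11, "ty": -70, "tz": -31, "wx": -0.003, "wy": 0.38, "wz": -0.002, "grip": 0}
    - {"tx": -14, "ty": -87.5, "tz": -39, "wx": -0.003, "wy": 0.5, "wz": -0.002, "grip": 0}
    - {"tx": -14, "ty": -87.5, "tz": -39, "wx": -0.003, "wy": 0.612, "wz": -0.002, "grip": 0}
    - {"tx": -14, "ty": -87.5, "tz": -39, "wx": -0.003, "wy": 0.612, "wz": -0.002, "grip": 0}
    - {"tx": -14, "ty": -87.5, "tz": -39, "wx": -0.003, "wy": 0.612, "wz": -0.002, "grip": 0}

```text
time: 7.55
ee_pos: [0.5797, 0.2741, 0.4199]
tcp_rot: [[0.227, 0.974, -0.001], [0.974, -0.227, -0.003], [-0.004, -0.001, -1.0]]
force: [1.4, 0.4, -1.5]
gripper_width: 0.0134
finger_force: 49.0
```

Request:
step_arm:
  series:
    - {"tx": -8, "ty": -26, "tz": 22, "wx": 0, "wy": 0, "wz": 0, "grip": 0}
    - {"tx": -17, "ty": -55, "tz": 46, "wx": 0, "wy": 0, "wz": 0, "grip": 0}
    - {"tx": -26, "ty": -85, "tz": 72, "wx": 0, "wy": 0, "wz": 0, "grip": 0}
    - {"tx": -35, "ty": -115, "tz": 97, "wx": 0, "wy": 0, "wz": 0, "grip": 0}
    - {"tx": -41, "ty": -133, "tz": 112, "wx": 0, "wy": 0, "wz": 0, "grip": 0}
    - {"tx": -43.5, "ty": -142, "tz": 120, "wx": 0, "wy": 0, "wz": 0, "grip": 0}
    - {"tx": -43.5, "ty": -142, "tz": 120, "wx": 0, "wy": 0, "wz": 0, "grip": 0}
    - {"tx": -43.5, "ty": -142, "tz": 120, "wx": 0, "wy": 0, "wz": 0, "grip": 0}

```text
time: 8.35
ee_pos: [0.4323, 0.2645, 0.3004]
tcp_rot: [[0.226, 0.974, -0.001], [0.974, -0.226, -0.002], [-0.002, -0.0, -1.0]]
force: [0.9, 0.3, -1.5]
gripper_width: 0.0133
finger_force: 49.2
```

Run:
```python
from h import *
plan([((.4315,.2645,.222),down(77))])
p=eyes.capture("top"); w=eyes.capture("wrist"); s=eyes.capture("scene")
g=cv2.cvtColor(w["frame"],cv2.COLOR_BGR2HSV).astype(int)
o=np.zeros((600,800,3),np.uint8)
o[:300,:400]=cv2.resize(w["frame"],(400,300)); o[:300,400:]=cv2.resize(s["frame"][160:250,270:390],(400,300)); o[300:,:400]=cv2.resize(p["frame"][200:320,150:310],(400,300))
cv2.imwrite("pics/w6.png",o)
print([(d["box"],d["p"]) for d in eyes.find_in(s,"cap")])
```

```text
now [0.4323 0.2645 0.3004] q [ 1.670e+01 -1.010e+01 -2.090e+01  7.920e+01 -1.000e-01  1.197e+02] t 8.35
t [ 0.  -0.7 78.4] w [-0.0004  0.0018 -0.0008] |d| 78.0 ang 0.1
[([323.2, 220.6, 18.5, 16.4], 0.69), ([275.3, 204.4, 18.6, 14.1], 0.65), ([256.6, 197.6, 69.5, 72.8], 0.65), ([308.9, 176.7, 15.7, 15.0], 0.62), ([224.5, 226.0, 36.7, 12.5], 0.26)]
```

View pics/w6.png

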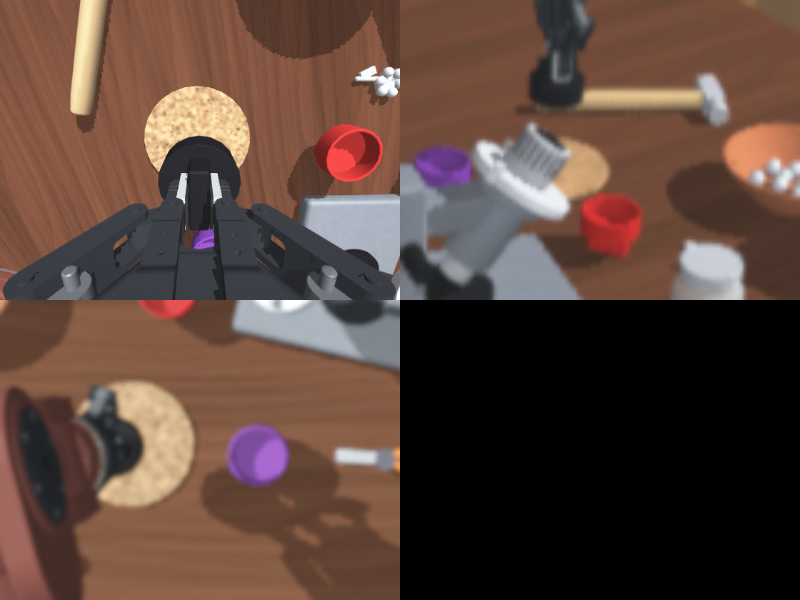

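The picture shows the cap held upright above the mat: in the wrist crop the cap is at (200,180) and the mat at (197,135). The ring is bare in the scene view, and the purple and red look-alikes are clear. Lowering.

Request:
step_arm:
  series:
    - {"tx": 0, "ty": 0, "tz": 25, "wx": 0, "wy": 0.002, "wz": 0, "grip": 0}
    - {"tx": 0, "ty": 0, "tz": 50, "wx": 0, "wy": 0.002, "wz": 0, "grip": 0}
    - {"tx": 0, "ty": 0, "tz": 70, "wx": 0, "wy": 0.002, "wz": 0, "grip": 0}
    - {"tx": 0, "ty": 0, "tz": 80, "wx": 0, "wy": 0.002, "wz": 0, "grip": 0}
    - {"tx": 0, "ty": 0, "tz": 84, "wx": 0, "wy": 0.002, "wz": 0, "grip": 0}
    - {"tx": 0, "ty": 0, "tz": 84, "wx": 0, "wy": 0.002, "wz": 0, "grip": 0}

```text
time: 9.15
ee_pos: [0.432, 0.2645, 0.2166]
tcp_rot: [[0.226, 0.974, 0.0], [0.974, -0.226, 0.002], [0.002, -0.0, -1.0]]
force: [0.8, -0.6, -0.2]
gripper_width: 0.0135
finger_force: 49.2
```

Run:
```python
from h import *
w=eyes.capture("wrist"); g=cv2.cvtColor(w["frame"],cv2.COLOR_BGR2HSV).astype(int)
m=[d for d in eyes.find_in(w,"mat")][0]; print(m)
a=np.linspace(0,6.28,60)
for c in ([.4315,.2645],[.4315,.2745]):
    X=[[c[0]+.07*np.cos(t),c[1]+.07*np.sin(t),.005] for t in a]; b=proj(w,X); print("mat pred",b.min(0),b.max(0))
z=manip.read_state()["ee_pos"]; X=[[z[0]+.032*np.cos(t),z[1]+.032*np.sin(t),.031+.0] for t in a]
for dz in (0,.01):
    b=proj(w,[np.array(x)+[0,0,dz] for x in X]); print("captop pred",b.min(0),b.max(0))
mb=(g[...,2]<50).astype(np.uint8); col=np.where(mb[:300,278])[0]; print("black top row",col[:1], "row width", [ (r,np.where(mb[r,200:360])[0][[0,-1]]+200) for r in range(col[0]+5,col[0]+60,8)])
```

```text
{'box': [172.4, 126.3, 206.4, 168.5], 'p': 0.73}
mat pred [173.01980848 120.93086527] [383.55041171 317.74644114]
mat pred [167.97834507 103.82162976] [381.65584806 306.56005912]
captop pred [224.32682165 193.14947107] [334.40858053 293.75608887]
captop pred [221.10499775 198.1897812 ] [337.71561122 303.8428236 ]
black top row [191] row width [(196, array([257, 301])), (204, array([244, 313])), (212, array([236, 321])), (220, array([232, 324])), (228, array([229, 329])), (236, array([225, 331])), (244, array([223, 334]))]
```

Mat and cap agree with the prediction, within a few mm. Lower slowly until contact.

Request:
step_arm:
  series:
    - {"tx": 0, "ty": 0, "tz": 2, "wx": 0, "wy": -0.002, "wz": 0, "grip": 0}
    - {"tx": 0, "ty": 0, "tz": 4, "wx": 0, "wy": -0.002, "wz": 0, "grip": 0}
    - {"tx": 0, "ty": 0, "tz": 6, "wx": 0, "wy": -0.002, "wz": 0, "grip": 0}
    - {"tx": 0, "ty": 0, "tz": 6, "wx": 0, "wy": -0.002, "wz": 0, "grip": 0}

```text
time: 9.65
ee_pos: [0.4316, 0.2645, 0.21]
tcp_rot: [[0.226, 0.974, -0.001], [0.974, -0.226, -0.0], [-0.0, -0.001, -1.0]]
force: [0.4, 0.1, -0.6]
gripper_width: 0.0131
finger_force: 49.2
```

Request:
step_arm:
  series:
    - {"tx": 0, "ty": 0, "tz": 1.5, "wx": 0, "wy": 0, "wz": 0, "grip": 0}
    - {"tx": 0, "ty": 0, "tz": 3, "wx": 0, "wy": 0, "wz": 0, "grip": 0}
    - {"tx": 0, "ty": 0, "tz": 3, "wx": 0, "wy": 0, "wz": 0, "grip": 0}

```text
time: 9.95
ee_pos: [0.4316, 0.2645, 0.2071]
tcp_rot: [[0.226, 0.974, -0.001], [0.974, -0.226, -0.0], [-0.0, -0.001, -1.0]]
force: [0.6, -0.1, -0.7]
gripper_width: 0.013
finger_force: 49.2
```

Request:
step_arm:
  series:
    - {"tx": 0, "ty": 0, "tz": 1, "wx": 0, "wy": 0, "wz": 0, "grip": 0}
    - {"tx": 0, "ty": 0, "tz": 2, "wx": 0, "wy": 0, "wz": 0, "grip": 0}
    - {"tx": 0, "ty": 0, "tz": 2, "wx": 0, "wy": 0, "wz": 0, "grip": 0}

```text
time: 10.25
ee_pos: [0.4318, 0.2645, 0.2058]
tcp_rot: [[0.226, 0.974, 0.0], [0.974, -0.226, 0.0], [0.0, 0.0, -1.0]]
force: [-2.3, -0.7, 4.5]
gripper_width: 0.0133
finger_force: 49.7
```

Request:
step_arm:
  series:
    - {"tx": 0, "ty": 0, "tz": 0, "wx": 0, "wy": 0, "wz": 0, "grip": 0.3}
    - {"tx": 0, "ty": 0, "tz": 0, "wx": 0, "wy": 0, "wz": 0, "grip": 0.5}
    - {"tx": 0, "ty": 0, "tz": 0, "wx": 0, "wy": 0, "wz": 0, "grip": 0.7}
    - {"tx": 0, "ty": 0, "tz": 0, "wx": 0, "wy": 0, "wz": 0, "grip": 1}
    - {"tx": 0, "ty": 0, "tz": 0, "wx": 0, "wy": 0, "wz": 0, "grip": 1}
    - {"tx": 0, "ty": 0, "tz": -30, "wx": 0, "wy": 0, "wz": 0, "grip": 1}
    - {"tx": 0, "ty": 0, "tz": -80, "wx": 0, "wy": 0, "wz": 0, "grip": 1}
    - {"tx": 0, "ty": 0, "tz": -110, "wx": 0, "wy": 0, "wz": 0, "grip": 1}

```text
time: 11.05
ee_pos: [0.432, 0.2646, 0.3184]
tcp_rot: [[0.226, 0.974, 0.002], [0.974, -0.226, 0.001], [0.001, 0.002, -1.0]]
force: [1.9, 0.4, 0.3]
gripper_width: 0.0848
finger_force: 0.0
```

Run:
```python
from h import *
w=eyes.capture("wrist"); s=eyes.capture("scene")
o=np.zeros((400,800,3),np.uint8); o[:300,:400]=cv2.resize(w["frame"],(400,300)); o[:300,400:]=cv2.resize(s["frame"][160:250,270:390],(400,300))
cv2.imwrite("pics/w7.png",o)
print([(d["box"],round(d["p"],2)) for d in eyes.find_in(w,"cap")])
V=scope(FOOT+.30*AX)
plan([((.55,.27,.42),down(77)),(V,Rgrasp())])
```

```text
[([243.8, 160.7, 66.3, 69.8], 0.92), ([429.5, 170.0, 89.7, 77.5], 0.65), ([268.4, 304.9, 64.0, 42.6], 0.62)]
now [0.4325 0.2647 0.3177] q [ 16.7 -10.5 -19.6  80.7   0.  119.7] t 11.2
t [  31.9  113.6 -101.9] w [ 0.0035 -0.0022 -0.0007] |d| 156.0 ang 0.2
t [  5.2 116.8  24.2] w [ 0.0014 -0.6108  0.0046] |d| 119.0 ang 35.0
```

View pics/w7.png

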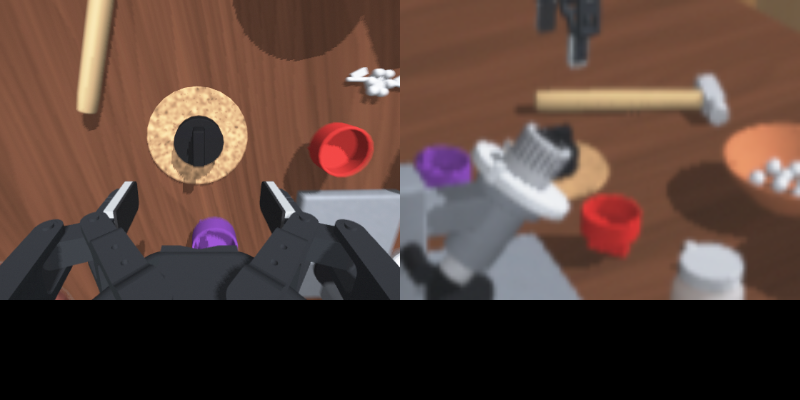

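The picture shows the cap standing upright on the mat (wrist crop (198,140), mat (197,135)). Back to the eyepiece.

Request:
step_arm:
  series:
    - {"tx": 32, "ty": 114, "tz": -102, "wx": 0.003, "wy": -0.002, "wz": 0, "grip": 1}
    - {"tx": 32, "ty": 114, "tz": -102, "wx": 0.003, "wy": -0.002, "wz": 0, "grip": 1}
    - {"tx": 32, "ty": 114, "tz": -102, "wx": 0.003, "wy": -0.002, "wz": 0, "grip": 1}
    - {"tx": 32, "ty": 114, "tz": -102, "wx": 0.003, "wy": -0.002, "wz": 0, "grip": 1}
    - {"tx": 32, "ty": 114, "tz": -102, "wx": 0.003, "wy": -0.002, "wz": 0, "grip": 1}

```text
time: 11.7
ee_pos: [0.551, 0.2697, 0.4161]
tcp_rot: [[0.226, 0.974, -0.005], [0.974, -0.226, -0.001], [-0.002, -0.004, -1.0]]
force: [-1.0, -0.5, -0.5]
gripper_width: 0.0855
finger_force: 0.0
```

Request:
step_arm:
  series:
    - {"tx": 5, "ty": 117, "tz": 24, "wx": 0.001, "wy": -0.611, "wz": 0.005, "grip": 1}
    - {"tx": 5, "ty": 117, "tz": 24, "wx": 0.001, "wy": -0.611, "wz": 0.005, "grip": 1}
    - {"tx": 5, "ty": 117, "tz": 24, "wx": 0.001, "wy": -0.611, "wz": 0.005, "grip": 1}
    - {"tx": 5, "ty": 117, "tz": 24, "wx": 0.001, "wy": -0.611, "wz": 0.005, "grip": 1}
    - {"tx": 5, "ty": 117, "tz": 24, "wx": 0.001, "wy": -0.611, "wz": 0.005, "grip": 1}
    - {"tx": 5, "ty": 117, "tz": 24, "wx": 0.001, "wy": -0.611, "wz": 0.005, "grip": 1}
    - {"tx": 5, "ty": 117, "tz": 24, "wx": 0.001, "wy": -0.611, "wz": 0.005, "grip": 1}

```text
time: 12.4
ee_pos: [0.6646, 0.249, 0.3913]
tcp_rot: [[0.185, 0.973, -0.136], [0.798, -0.23, -0.557], [-0.574, -0.005, -0.819]]
force: [1.4, -0.4, -0.8]
gripper_width: 0.085
finger_force: 0.0
```

Run:
```python
from h import *
import pickle
w=eyes.capture("wrist"); pickle.dump(w,open("w8.pkl","wb"))
plan([(scope(FOOT+.189*AX),Rgrasp())])
ez=AX; ex=np.cross([0,1.,0],ez); ey=np.array([0,1.,0]); a=np.linspace(0,6.28,60)
x0,y0=205,125; k=5.5
f=cv2.resize(w["frame"][y0:y0+109,x0:x0+145],None,fx=k,fy=k,interpolation=2); f=(f*.8).astype(np.uint8)
def mk(pts,c):
    for u,v in proj(w,[scope(q) for q in pts]): cv2.circle(f,(int((u-x0+.5)*k),int((v-y0+.5)*k)),2,c,-1)
mk([FOOT+.044*ez+.026*(np.cos(t)*ex+np.sin(t)*ey) for t in a],(0,0,255))
mk([FOOT+.055*(np.cos(t)*ex+np.sin(t)*ey) for t in a],(255,0,0))
# ticks every 0.5 rad at fin height radius 53
mk([FOOT+.0055*ez+.0525*(np.cos(t)*ex+np.sin(t)*ey) for t in np.arange(-3,2,.5)],(0,255,0))
mk([FOOT+.0055*ez+.0525*ex],(0,255,255))
cv2.imwrite("pics/w8.png",f)
```

```text
now [0.6645 0.2487 0.3927] q [ 15.3  46.4  52.2 114.5 -30.1 123.6] t 12.45
t [ -1.6   0.7 108.4] w [-0.0031 -0.0006  0.0014] |d| 108.0 ang 0.2
```

View pics/w8.png

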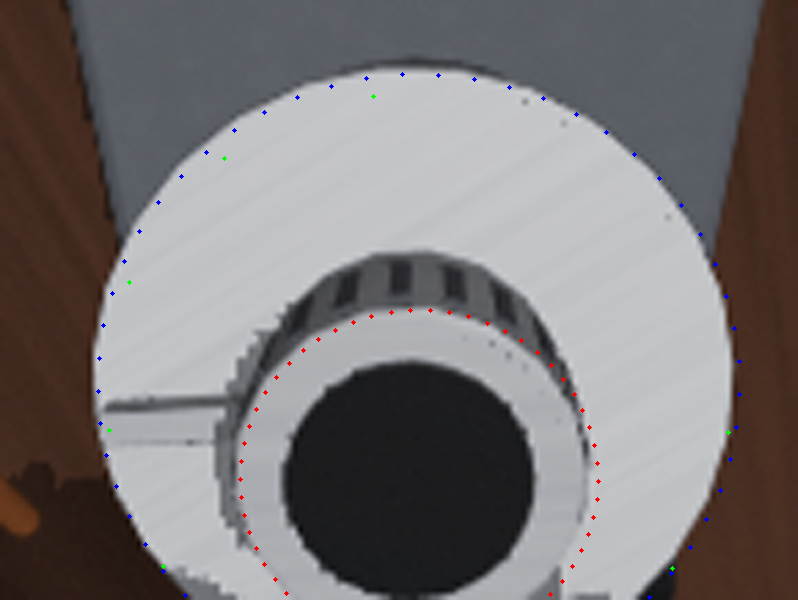

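The picture shows the bare ring, model circles within about 1 px, and the fin at left, its tip at crop (105,426). Next I'll work out the fin and mark angles.

```bash
cat >> h.py <<'E'
def angle(w,uv,hh):
    C,d=ray(w,uv); n=Rs()@AX; q=scope(FOOT+hh*AX); X=C+d*(((q-C)@n)/(d@n))[:,None]
    L=(X-ORG)@Rs()-FOOT; ex=np.cross([0,1.,0],AX); 
    return [(round(float(np.arctan2(l[1],l@ex)),3),round(float(np.hypot(l[1],l@ex))*1000,1)) for l in L]
E
python3 - <<'E'
from h import *
import pickle
w8=pickle.load(open("w8.pkl","rb")); w1=pickle.load(open("w1.pkl","rb"))
print("fin",angle(w8,[[205+105/5.5-.5,125+426/5.5-.5],[205+215/5.5-.5,125+427/5.5-.5]],.010))
print("mark w1",angle(w1,[[215+531/6-.5,160+487/6-.5],[215+576/6-.5,160+557/6-.5],[215+554/6-.5,160+523/6-.5]],.009))
f=w8["frame"][190:250,205:350]
cv2.imwrite("pics/w9.png",cv2.resize(f,None,fx=5.5,fy=5.5,interpolation=2))
E
```

```text
fin [(-1.541, 52.1), (-1.522, 33.9)]
mark w1 [(0.541, 52.2), (0.542, 66.9), (0.541, 59.7)]
```

View pics/w9.png

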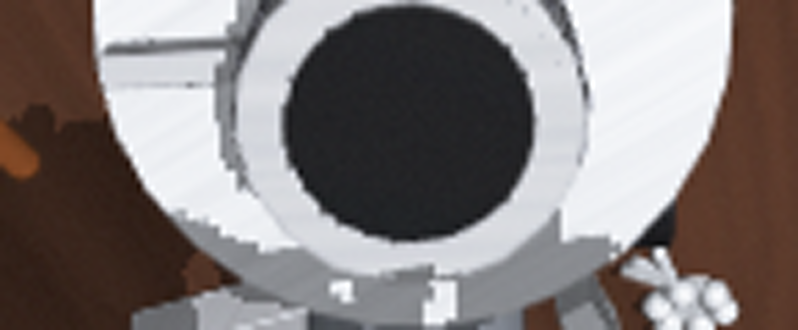

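The picture shows the fin at left and the block at lower right (585,300). The computed angles are fin −1.54 and mark +0.54, and the radii match the text, so the turn is about 2.08 rad. Going onto the ring.

Request:
step_arm:
  series:
    - {"tx": -1.5, "ty": 0, "tz": 20, "wx": -0.003, "wy": 0, "wz": 0.001, "grip": 1}
    - {"tx": -1.5, "ty": 0, "tz": 45, "wx": -0.003, "wy": 0, "wz": 0.001, "grip": 1}
    - {"tx": -1.5, "ty": 0, "tz": 70, "wx": -0.003, "wy": 0, "wz": 0.001, "grip": 1}
    - {"tx": -1.5, "ty": 0, "tz": 90, "wx": -0.003, "wy": 0, "wz": 0.001, "grip": 1}
    - {"tx": -1.5, "ty": 0, "tz": 102, "wx": -0.003, "wy": 0, "wz": 0.001, "grip": 1}
    - {"tx": -1.5, "ty": 0, "tz": 108, "wx": -0.003, "wy": 0, "wz": 0.001, "grip": 1}
    - {"tx": -1.5, "ty": 0, "tz": 108, "wx": -0.003, "wy": 0, "wz": 0.001, "grip": 1}
    - {"tx": -1.5, "ty": 0, "tz": 108, "wx": -0.003, "wy": 0, "wz": 0.001, "grip": 1}

```text
time: 13.25
ee_pos: [0.6501, 0.187, 0.3068]
tcp_rot: [[0.189, 0.973, -0.13], [0.797, -0.23, -0.559], [-0.574, 0.002, -0.819]]
force: [0.3, 0.1, 0.6]
gripper_width: 0.0853
finger_force: 0.0
```

Run:
```python
from h import *
plan([(scope(FOOT+.189*AX),Rgrasp())]); print(manip.read_state()["force"])
```

```text
now [0.6501 0.187  0.3068] q [ 10.8  34.4  26.7  98.3 -31.7 118.7] t 13.25
t [1.1 0.3 1.6] w [ 0.0016  0.0008 -0.0011] |d| 2.0 ang 0.1
[0.2590223  0.08451753 0.56070226]
```

Request:
step_arm:
  series:
    - {"tx": 1, "ty": 0, "tz": 1, "wx": 0, "wy": 0, "wz": 0, "grip": 0.4}
    - {"tx": 1, "ty": 0, "tz": 1, "wx": 0, "wy": 0, "wz": 0, "grip": 0.4}
    - {"tx": 1, "ty": 0, "tz": 1, "wx": 0, "wy": 0, "wz": 0, "grip": 0.4}
    - {"tx": 1, "ty": 0, "tz": 1, "wx": 0, "wy": 0, "wz": 0, "grip": 0.4}
    - {"tx": 1, "ty": 0, "tz": 1, "wx": 0, "wy": 0, "wz": 0, "grip": 0.4}
    - {"tx": 1, "ty": 0, "tz": 1, "wx": 0, "wy": 0, "wz": 0, "grip": 0.4}
  squeeze: 30

```text
time: 13.85
ee_pos: [0.6497, 0.1878, 0.3045]
tcp_rot: [[0.187, 0.973, -0.133], [0.797, -0.229, -0.559], [-0.575, -0.001, -0.818]]
force: [-6.2, 4.5, 4.9]
gripper_width: 0.0511
finger_force: 32.4
```

Request:
step_arm:
  series:
    - {"tx": 0, "ty": 0, "tz": 0, "wx": 0, "wy": 0, "wz": -0.1, "grip": 0.4}
    - {"tx": 0, "ty": 0, "tz": 0, "wx": 0, "wy": 0, "wz": -0.22, "grip": 0.4}
    - {"tx": 0, "ty": 0, "tz": 0, "wx": 0, "wy": 0, "wz": -0.34, "grip": 0.4}
    - {"tx": 0, "ty": 0, "tz": 0, "wx": 0, "wy": 0, "wz": -0.46, "grip": 0.4}
    - {"tx": 0, "ty": 0, "tz": 0, "wx": 0, "wy": 0, "wz": -0.58, "grip": 0.4}
    - {"tx": 0, "ty": 0, "tz": 0, "wx": 0, "wy": 0, "wz": -0.7, "grip": 0.4}
    - {"tx": 0, "ty": 0, "tz": 0, "wx": 0, "wy": 0, "wz": -0.8, "grip": 0.4}
    - {"tx": 0, "ty": 0, "tz": 0, "wx": 0, "wy": 0, "wz": -0.8, "grip": 0.4}

```text
time: 14.65
ee_pos: [0.6505, 0.1878, 0.3043]
tcp_rot: [[-0.57, 0.811, -0.13], [0.718, 0.415, -0.559], [-0.399, -0.412, -0.819]]
force: [1.8, 4.3, 1.3]
gripper_width: 0.0515
finger_force: 32.1
```

Run:
```python
from h import *
s=manip.read_state(); print(s["q"].round(1),s["force"].round(1),s["torque"].round(2))
R0=np.array([[0.187,0.973,-0.133],[0.797,-0.229,-0.559],[-0.575,-0.001,-0.818]])
print(Ro.from_matrix(R0.T@s["tcp_rot"]).as_rotvec(), (s["ee_pos"]-scope(FOOT+.189*AX))*1000)
```

```text
[ 10.9  34.5  26.7  98.1 -31.6  72.7] [1.8 4.3 1.3] [ 1.08 -0.26  0.13]
[-2.44304781e-03 -1.45102098e-04 -8.02298534e-01] [ 0.14336051  0.97442621 -0.4915237 ]
```

Request:
step_arm:
  series:
    - {"tx": 0, "ty": 0, "tz": 0, "wx": 0, "wy": 0, "wz": -0.1, "grip": 0.4}
    - {"tx": 0, "ty": 0, "tz": 0, "wx": 0, "wy": 0, "wz": -0.22, "grip": 0.4}
    - {"tx": 0, "ty": 0, "tz": 0, "wx": 0, "wy": 0, "wz": -0.34, "grip": 0.4}
    - {"tx": 0, "ty": 0, "tz": 0, "wx": 0, "wy": 0, "wz": -0.46, "grip": 0.4}
    - {"tx": 0, "ty": 0, "tz": 0, "wx": 0, "wy": 0, "wz": -0.58, "grip": 0.4}
    - {"tx": 0, "ty": 0, "tz": 0, "wx": 0, "wy": 0, "wz": -0.7, "grip": 0.4}
    - {"tx": 0, "ty": 0, "tz": 0, "wx": 0, "wy": 0, "wz": -0.8, "grip": 0.4}
    - {"tx": 0, "ty": 0, "tz": 0, "wx": 0, "wy": 0, "wz": -0.8, "grip": 0.4}

```text
time: 15.45
ee_pos: [0.6509, 0.1884, 0.3039]
tcp_rot: [[-0.979, 0.157, -0.129], [0.202, 0.805, -0.558], [0.016, -0.573, -0.82]]
force: [6.8, 9.3, -4.0]
gripper_width: 0.0509
finger_force: 32.1
```

Request:
step_arm:
  series:
    - {"tx": 0, "ty": 0, "tz": 0, "wx": 0, "wy": 0, "wz": -0.1, "grip": 0.4}
    - {"tx": 0, "ty": 0, "tz": 0, "wx": 0, "wy": 0, "wz": -0.2, "grip": 0.4}
    - {"tx": 0, "ty": 0, "tz": 0, "wx": 0, "wy": 0, "wz": -0.3, "grip": 0.4}
    - {"tx": 0, "ty": 0, "tz": 0, "wx": 0, "wy": 0, "wz": -0.4, "grip": 0.4}
    - {"tx": 0, "ty": 0, "tz": 0, "wx": 0, "wy": 0, "wz": -0.45, "grip": 0.4}
    - {"tx": 0, "ty": 0, "tz": 0, "wx": 0, "wy": 0, "wz": -0.48, "grip": 0.4}
    - {"tx": 0, "ty": 0, "tz": 0, "wx": 0, "wy": 0, "wz": -0.48, "grip": 0.4}
    - {"tx": 0, "ty": 0, "tz": 0, "wx": 0, "wy": 0, "wz": -0.48, "grip": 0.4}

```text
time: 16.25
ee_pos: [0.6509, 0.1889, 0.3036]
tcp_rot: [[-0.942, -0.31, -0.129], [-0.19, 0.808, -0.557], [0.277, -0.501, -0.82]]
force: [6.7, 12.1, -5.7]
gripper_width: 0.0513
finger_force: 32.1
```

Run:
```python
from h import *
import pickle
s=manip.read_state(); print(s["q"].round(1),s["force"].round(1))
R0=np.array([[0.187,0.973,-0.133],[0.797,-0.229,-0.559],[-0.575,-0.001,-0.818]])
print(Ro.from_matrix(R0.T@s["tcp_rot"]).as_rotvec())
```

```text
[ 11.   34.6  26.7  98.  -31.5  -0.5] [ 6.7 12.1 -5.7]
[-5.61347425e-03 -1.60487196e-03 -2.07876910e+00]
```

Request:
step_arm:
  series:
    - {"tx": 0, "ty": 0, "tz": 0, "wx": 0, "wy": 0, "wz": 0, "grip": 0.7}
    - {"tx": 0, "ty": 0, "tz": 0, "wx": 0, "wy": 0, "wz": 0, "grip": 1}
    - {"tx": 0, "ty": 0, "tz": 0, "wx": 0, "wy": 0, "wz": 0, "grip": 1}
    - {"tx": 0, "ty": 0, "tz": -20, "wx": 0, "wy": 0, "wz": 0, "grip": 1}
    - {"tx": 0, "ty": 0, "tz": -50, "wx": 0, "wy": 0, "wz": 0, "grip": 1}
    - {"tx": 0, "ty": 0, "tz": -80, "wx": 0, "wy": 0, "wz": 0, "grip": 1}
    - {"tx": 0, "ty": 0, "tz": -95, "wx": 0, "wy": 0, "wz": 0, "grip": 1}
    - {"tx": 0, "ty": 0, "tz": -95, "wx": 0, "wy": 0, "wz": 0, "grip": 1}

```text
time: 17.05
ee_pos: [0.6631, 0.2411, 0.3837]
tcp_rot: [[-0.942, -0.31, -0.129], [-0.189, 0.807, -0.56], [0.277, -0.503, -0.819]]
force: [0.1, -0.2, -0.5]
gripper_width: 0.0855
finger_force: 0.0
```

Run:
```python
from h import *
import pickle
w=eyes.capture("wrist"); pickle.dump(w,open("w10.pkl","wb")); print(manip.read_state()["q"].round(1))
for t in ("fin_tip","index_mark","focus_ring"): print(t,[(d["box"],round(d["p"],2)) for d in eyes.find_in(w,t)][:3])
# polar unwrap: sample brightness at fin-top height and block-top height, ascii
ex=np.cross([0,1.,0],AX); ey=np.array([0,1.,0]); g=cv2.cvtColor(w["frame"],cv2.COLOR_BGR2GRAY)
th=np.arange(.30,.80,.02); print("theta*100",(th*100).round().astype(int).tolist())
for hh,r in ((.010,.034),(.010,.039),(.010,.044),(.010,.049),(.009,.055),(.009,.059),(.009,.063),(.009,.066)):
    uv=proj(w,[scope(FOOT+hh*AX+r*(np.cos(t)*ex+np.sin(t)*ey)) for t in th]).astype(np.float32)
    v=cv2.remap(g,uv[:,0].reshape(1,-1),uv[:,1].reshape(1,-1),cv2.INTER_LINEAR)[0]
    print(int(r*1000),uv[12].round().tolist(),v.tolist())
```

```text
[ 14.8  44.   47.8 111.9 -30.5   3.9]
fin_tip [([223.2, 170.5, 93.0, 75.4], 0.67)]
index_mark [([203.6, 137.1, 134.3, 114.5], 0.72)]
focus_ring [([224.2, 172.0, 92.3, 73.7], 0.62)]
theta*100 [30, 32, 34, 36, 38, 40, 42, 44, 46, 48, 50, 52, 54, 56, 58, 60, 62, 64, 66, 68, 70, 72, 74, 76, 78]
34 [241.0, 203.0] [211, 162, 147, 146, 146, 140, 116, 99, 91, 111, 195, 221, 232, 233, 234, 235, 234, 233, 239, 246, 250, 250, 250, 251, 251]
39 [235.0, 204.0] [251, 238, 178, 153, 148, 149, 140, 119, 94, 92, 161, 213, 230, 231, 232, 234, 238, 232, 244, 251, 251, 251, 251, 251, 251]
44 [229.0, 204.0] [250, 250, 242, 165, 149, 148, 147, 148, 104, 91, 111, 196, 226, 229, 230, 232, 231, 239, 250, 250, 251, 251, 251, 251, 251]
49 [224.0, 204.0] [250, 250, 250, 230, 164, 151, 149, 181, 199, 174, 128, 181, 222, 226, 228, 230, 232, 242, 247, 247, 249, 248, 242, 249, 236]
55 [217.0, 204.0] [44, 54, 69, 74, 76, 99, 106, 106, 106, 124, 229, 252, 252, 251, 251, 216, 112, 77, 75, 72, 71, 70, 68, 69, 72]
59 [213.0, 204.0] [35, 34, 32, 31, 37, 85, 104, 106, 108, 112, 215, 251, 252, 252, 251, 200, 86, 72, 69, 67, 69, 74, 75, 74, 74]
63 [208.0, 204.0] [54, 56, 54, 50, 59, 77, 78, 88, 102, 106, 181, 248, 250, 250, 250, 207, 81, 68, 70, 72, 75, 75, 75, 72, 72]
66 [205.0, 204.0] [35, 38, 40, 50, 77, 79, 76, 72, 72, 77, 114, 183, 190, 207, 229, 139, 73, 73, 74, 75, 75, 74, 73, 74, 74]
```

The fin is at ≈0.577 rad and the block at ≈0.553, so the fin tip is about 1.2 mm off, well within 5 mm. The gripper is clear of everything. Handing in.

```bash
python3 -c "
from h import *
print(manip.hand_in())"
```

```text
the job is handed in; nothing more can be done
None
```

The job is handed in with no verdict returned: the cap stands rim down near the centre of the cork mat, and by camera the fin tip is about 1 mm from the index mark (5 mm allowed), gripper open and clear.

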